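Transfer the sample bottles to the pink rack in reverse order

ROBOT

A 6-joint arm with a two-finger parallel gripper is mounted at the origin on the work surface. World frame = base frame: x ahead of the robot, y to its left, z up, the work surface at z = 0. Lengths are in mm, angles in rad, forces in N, time in s.
With the tool pointing down it reaches from about 325 to 875 mm from the base axis. Payload 4.4 kg.
Tool frame: the origin (TCP) lies on the centre line of the jaws, within the pads' length; the fingertips stand ahead of it and the grasp point (between the pads) lies 6 mm ahead of it (ctrl.tcp_to_tips is the z of the fingertips in the tool frame, in mm); z points along the fingers, y is the direction in which the jaws open and shut (so a half turn about z gives the same grasp; the last joint's range is limited). The gripper opens to 85 mm and grips with 20 to 120 N. Pads are 22 mm wide; open, the fingers measure 114 mm over their backs; the gripper's body (76 mm by 85 mm) begins 54 mm behind the grasp point. The pads swing forward as they close: fully open they stand 13 mm farther back than shut.
Start: joints at [1.085, 0.207, 1.542, -0, 1.393, -0.15], TCP at [189.486, 542.883, 256.282] pointing down, gripper open.
Joint ranges: [-2.73, 2.73], [-0.86, 2.22], [0.23, 2.46], [-1.11, 4.25], [0.08, 2.63], [-2.82, 2.82]. Speed limits (rad/s): [2.79, 2.79, 3.14, 3.14, 3.14, 3.14].

INTERFACE

Orientations are given as a 3x3 rotation matrix whose columns are the frame's x, y, z axes.
In Python, from plant import ctrl, sensors, optics gives the robot as it stands. Calls block until the motion is done:
- ctrl.move_ptp(position, orientation): joint-space move of the TCP to a pose.
- ctrl.move_l(position, rot=None, vel=150, threshold=None): straight line of the TCP; rot=None keeps the orientation; vel is the mean speed in mm/s. With threshold (N) it stops when the force on the tool has changed by that much, and returns True; else False.
- ctrl.set_joints(angles): joint-space move.
- ctrl.gripper_to(opening, force=None): finger opening in mm; force is the grip in N (None keeps the last); returns when the fingers have stopped.
- ctrl.hold(seconds).
- ctrl.solve_ik(position, orientation): joint angles nearest the present ones, or None.
- sensors.read_state(): the state.
- optics.grab_frame(name): name is "scene" or "top" or "wrist"; returns (picture, depth): 480x640x3 uint8, red, green, blue; 480x640 float32, mm along the optical axis (not along the pixel's ray), 0 where there is no reading.
- optics.camera_params(name): a dict with "mtx" (3x3 intrinsics, pixels), "R" (3x3) and "t" (3): a world point X has camera coordinates R X + t; the wrist camera has in their place "T_tool_cam" (4x4, takes a point from camera to tool coordinates, whose origin is the TCP and whose axes are the flange's). Camera axes: x right, y down, z forward; pixel columns grow to the right and rows downward; lengths in mm; the calibration is good to about 2 mm. A picture is of the moment at which its call begins: read the wrist's pose just before it. camera_params takes no time and is no camera call.
A pose or a line that the arm cannot do raises ctrl.MotionError and nothing moves.
- ctrl.finish_job(): hands the job in, once; it reports no verdict.
The state is a dict: "t": time; "q": joint angles; "qvel": joint speeds; "tau": joint torques, N m; "eef_pos": TCP position; "eef_rot": TCP orientation; "force": force on the tool from outside, world axes, zero at the start; "wrist_torque": the same for the moment, N m; "grip_width": finger opening in mm.
Only numpy, scipy, OpenCV 4.12 (cv2) and the standard library are available. Lean on these libraries where they do the work, as an engineer would, in place of code of your own. Each camera call takes 0.05 s, during which the arm holds its last target.

TASK

Move the four sample bottles from the yellow rack into the pink rack in reverse order, one to a bay: the bottle that starts nearest the white end block of the yellow rack goes into the pink rack's bay farthest from its white end block, the second goes second from the far end, and so on. Keep every bottle upright, set each one down on the bay floor rather than dropping it, and leave all four standing released and still.

Things in the scene. Friction and masses are not known exactly. Their poses are not given: they have to be found in the camera images.
- yellow_rack: Yellow rack, fixed, where the bottles start: four bays in a row, 54 x 54 mm inside, centres at x 0, y -87, -29, 29, 87 mm; walls 4 mm thick, 35 mm high, pale bay floor 4 mm over bench. White block on the +y end (y 118 to 148 mm), 35 mm high. Ledge on +x side (x 31 to 53 mm), 30 mm high, carrying the tags. Origin: centre of the bays, on the bench; z up. Yaw within 0.2 rad.
- pink_rack: Pink (magenta) rack, fixed, empty at the start, shaped as the yellow one: four bays in a row, 54 x 54 mm inside, centres at x 0, y -87, -29, 29, 87 mm; walls 4 mm thick, 35 mm high, pale bay floor 4 mm over bench. White block on the +y end (y 118 to 148 mm), 35 mm high. Ledge on +x side (x 31 to 53 mm), 30 mm high, bare. Origin: centre of the bays, on the bench; z up. Yaw within 0.2 rad.
- red_bottle: Loose sample bottle with a red screw cap: round, whitish body 32 mm in diameter, cap 30 mm in diameter from 64 to 88 mm above its underside (88 mm tall in all), 40 to 75 g. Origin: centre of its underside; z up along the bottle. Starts upright on the floor of one of the yellow rack's bays, up to 6 mm off the bay's centre, at any yaw.
- blue_bottle: Loose sample bottle with a blue screw cap: round, whitish body 32 mm in diameter, cap 30 mm in diameter from 64 to 88 mm above its underside (88 mm tall in all), 40 to 75 g. Origin: centre of its underside; z up along the bottle. Starts upright on the floor of one of the yellow rack's bays, up to 6 mm off the bay's centre, at any yaw.
- green_bottle: Loose sample bottle with a green screw cap: round, whitish body 32 mm in diameter, cap 30 mm in diameter from 64 to 88 mm above its underside (88 mm tall in all), 40 to 75 g. Origin: centre of its underside; z up along the bottle. Starts upright on the floor of one of the yellow rack's bays, up to 6 mm off the bay's centre, at any yaw.
- black_bottle: Loose sample bottle with a black screw cap: round, whitish body 32 mm in diameter, cap 30 mm in diameter from 64 to 88 mm above its underside (88 mm tall in all), 40 to 75 g. Origin: centre of its underside; z up along the bottle. Starts upright on the floor of one of the yellow rack's bays, up to 6 mm off the bay's centre, at any yaw.
- red_tag: Flat red tag, 18 x 40 x 6 mm, fixed on the yellow rack's ledge (rack x = 42 mm) beside the bay in which the red-capped bottle starts, at the same rack y as that bay. It stays there, showing where the bottle came from. Origin: centre of its underside, 30 mm above the bench; axes as the rack's.
- blue_tag: Flat blue tag, 18 x 40 x 6 mm, fixed on the yellow rack's ledge (rack x = 42 mm) beside the bay in which the blue-capped bottle starts, at the same rack y as that bay. It stays there, showing where the bottle came from. Origin: centre of its underside, 30 mm above the bench; axes as the rack's.
- green_tag: Flat green tag, 18 x 40 x 6 mm, fixed on the yellow rack's ledge (rack x = 42 mm) beside the bay in which the green-capped bottle starts, at the same rack y as that bay. It stays there, showing where the bottle came from. Origin: centre of its underside, 30 mm above the bench; axes as the rack's.
- black_tag: Flat black tag, 18 x 40 x 6 mm, fixed on the yellow rack's ledge (rack x = 42 mm) beside the bay in which the black-capped bottle starts, at the same rack y as that bay. It stays there, showing where the bottle came from. Origin: centre of its underside, 30 mm above the bench; axes as the rack's.

How it is judged:
By the outcome, as a careful person would: the job done as asked, in the order asked, and still so for the second after the job is handed in, with the robot touching nothing.
It also fails if it takes over 90 s, if anything falls off the work surface, if the arm or the gripper's body presses on something with over 40 N, if the wrist force passes 120 N, or if a joint passes its speed limit or range.

## Working session

There is one attempt and no reset: what is moved stays moved. The work goes in short steps, each a Python script; the robot and the scene stay as the last script left them, time stands still between calls to the robot, and variables do not carry over. Pictures are saved under pics/ and viewed, and the job is handed in when it is done.

```bash
ls; mkdir -p pics
python3 - <<'E'
from plant import ctrl, sensors, optics
import cv2,numpy as np
for n in("scene","top"):
    p,d=optics.grab_frame(n); cv2.imwrite(f"pics/{n}0.png",p[:,:,::-1]); np.save(f"{n}0.npy",d)
    print(n,optics.camera_params(n))
print(sensors.read_state(),ctrl.tcp_to_tips)
E
```

```text
pics
scene {'mtx': array([[499.94022274,   0.        , 317.38936346],
       [  0.        , 499.94022274, 237.81880412],
       [  0.        ,   0.        ,   1.        ]]), 'R': array([[ 0.47170198,  0.88154478, -0.01939198],
       [ 0.63884694, -0.35683098, -0.68157629],
       [-0.60775968,  0.30911238, -0.73149007]]), 't': array([-240.64540508, -329.11879516, 1043.86983868])}
top {'mtx': array([[604.26152   ,   0.        , 314.42906729],
       [  0.        , 604.26152   , 238.30476471],
       [  0.        ,   0.        ,   1.        ]]), 'R': array([[-0.00448762, -0.99986718,  0.01566823],
       [-0.99735946,  0.00333954, -0.07254624],
       [ 0.07248428, -0.01595241, -0.99724197]]), 't': array([-10.73539275, 594.22337899, 806.48071081])}
{'t': 0.1, 'q': array([ 1.08450377e+00,  2.07393433e-01,  1.54279832e+00, -2.56852953e-06,
        1.39349264e+00, -1.50507462e-01]), 'qvel': array([-9.53128901e-04, -4.80268831e-05, -5.58086213e-03, -4.12914688e-04,
        6.07267956e-04,  1.39219415e-03]), 'tau': array([ 3.08355538e-04, -3.84090292e+01, -2.92551309e+01, -1.02881074e-04,
        4.85081604e-03, -1.36225657e-05]), 'eef_pos': array([189.18943622, 542.32476931, 255.21456976]), 'eef_rot': array([[-9.44151902e-01,  3.29509081e-01, -9.75341083e-04],
       [ 3.29510377e-01,  9.44150140e-01, -1.85042670e-03],
       [ 3.11136019e-04, -2.06846890e-03, -9.99997812e-01]]), 'force': array([-0.77663061,  0.79100882,  0.0640278 ]), 'wrist_torque': array([0.03661567, 0.05771515, 0.00178933]), 'grip_width': 85.4762500493596} 25.0
```

View pics/scene0.png

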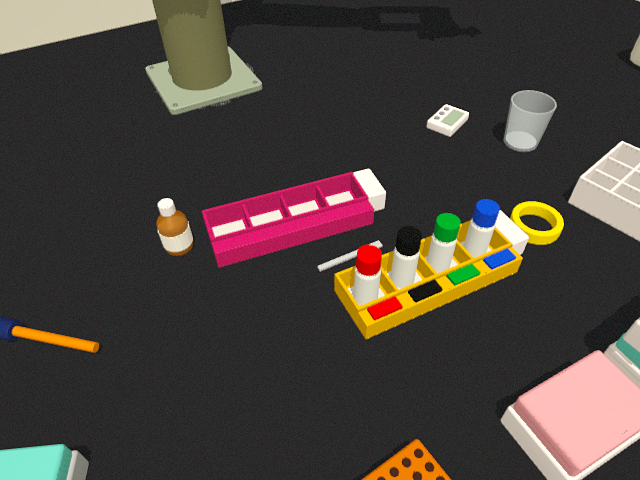

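View pics/top0.png

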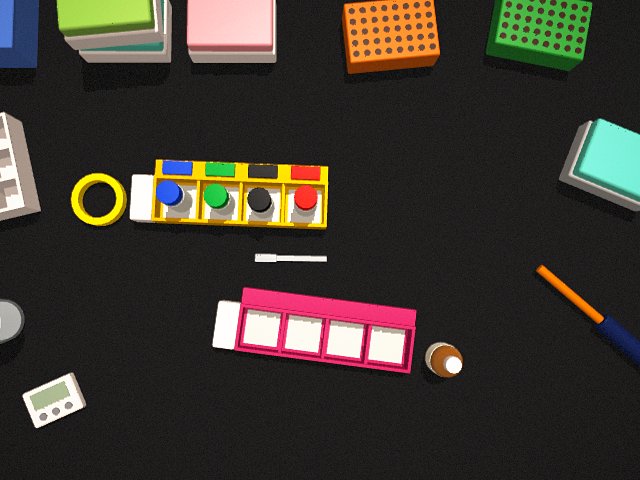

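Run:
```python
import cv2
im=cv2.imread("pics/top0.png")
cv2.imwrite("pics/cy.png",cv2.resize(im[150:240,125:335],None,fx=3.8,fy=3.8,interpolation=cv2.INTER_CUBIC))
cv2.imwrite("pics/cp.png",cv2.resize(im[280:380,205:425],None,fx=3.6,fy=3.6,interpolation=cv2.INTER_CUBIC))
```

```text
(no output)
```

View pics/cy.png

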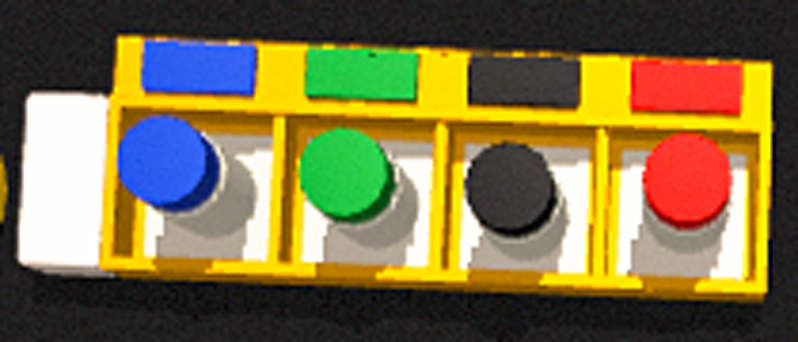

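View pics/cp.png

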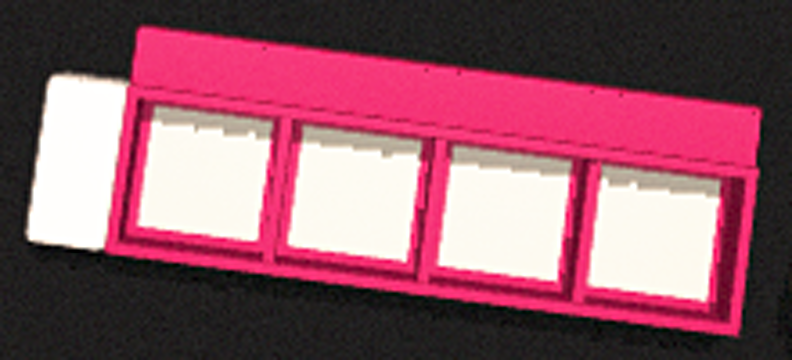

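```bash
cat > h.py <<'E'
import numpy as np,cv2
from scipy.optimize import least_squares
from plant import ctrl,sensors,optics
C=optics.camera_params("top")
def proj(X,C=C):
    c=np.atleast_2d(X)@C["R"].T+C["t"]; p=c@C["mtx"].T; return p[:,:2]/p[:,2:]
def ray(uv,z,C=C):
    d=C["R"].T@np.linalg.solve(C["mtx"],[uv[0],uv[1],1.]); o=-C["R"].T@C["t"]; return o+d*(z-o[2])/d[2]
def rack(p,X):
    c,s=np.cos(p[2]),np.sin(p[2]); X=np.atleast_2d(np.array(X,float))
    return np.c_[p[0]+c*X[:,0]-s*X[:,1],p[1]+s*X[:,0]+c*X[:,1],X[:,2]]
E
cat > fit.py <<'E'
from h import *
def go(n,pts,off,sc,g):
    L=np.array([a for a,_ in pts],float); uv=np.array([np.array(b)/sc+off for _,b in pts])
    r=least_squares(lambda p:(proj(rack(p,L))-uv).ravel(),g)
    print(n,r.x,r.fun.reshape(-1,2).round(1).tolist()); return r.x
y=go("yel",[((53,118,30),(118,37)),((53,-118,30),(772,63)),((31,118,35),(110,107)),((31,-118,35),(768,127)),((-27,29,35),(0,0))][:4],(125,150),3.8,(600,100,0))
p=go("pink",[((53,118,30),(138,27)),((53,-118,30),(761,108)),((31,118,35),(130,84)),((31,-118,35),(757,170)),((-31,118,35),(107,250)),((-31,-118,35),(738,333))],(205,280),3.6,(400,0,0))
np.save("racks.npy",[y,p])
im=cv2.imread("pics/top0.png"); im=cv2.resize(im[140:390,60:460],None,fx=2,fy=2,interpolation=cv2.INTER_CUBIC)
for q in(y,p):
  def pl(P,c):
    cv2.polylines(im,[((proj(rack(q,P))-[60,140])*2).round().astype(int)],True,c,1)
  pl([(53,118,30),(53,-118,30),(31,-118,30),(31,118,30)],(255,255,0)); pl([(31,118,35),(31,-118,35),(-31,-118,35),(-31,118,35)],(255,0,0))
  for b in(-87,-29,29,87): pl([(s*27,b+t*27,4) for s,t in((1,1),(1,-1),(-1,-1),(-1,1))],(0,160,0)); pl([(s*27,b+t*27,35) for s,t in((1,1),(1,-1),(-1,-1),(-1,1))],(255,0,255))
# caps
t=[]
for n,c in zip("blue green black red".split(),((163,163),(346,174),(510,189),(688,181))):
  uv=np.array(c)/3.8+(125,150); X=ray(uv,92); ca,sa=np.cos(y[2]),np.sin(y[2]); d=X[:2]-y[:2]
  print(n,X.round(1),"in rack",ca*d[0]+sa*d[1],-sa*d[0]+ca*d[1]); t.append(X)
  a=np.linspace(0,6.28,40); Q=np.c_[X[0]+15*np.cos(a),X[1]+15*np.sin(a),0*a+92]
  cv2.polylines(im,[((proj(Q)-[60,140])*2).round().astype(int)],True,(255,255,255),1)
np.save("bot.npy",t); print(rack(p,[(0,b,4) for b in(-87,-29,29,87)]).round(1).tolist())
cv2.imwrite("pics/ov.png",im)
E
python3 fit.py
```

```text
yel [ 6.42286944e+02  8.75489223e+01 -3.73397442e-02] [[-0.7, 1.5], [0.1, 0.8], [-0.3, -1.6], [0.8, -0.7]]
pink [ 4.59681801e+02 -2.66450640e+01 -1.36161534e-01] [[0.0, -0.5], [0.5, -0.0], [-0.4, 0.0], [0.4, -0.7], [-0.6, 0.5], [0.1, 0.6]]
blue [646.9 171.9  92. ] in rack 1.4232764537058484 84.4186849177587
green [643.1 111.5  92. ] in rack -0.11946044796043265 23.95936007677866
black [637.9  57.3  92. ] in rack -3.217889227884966 -30.383594745297373
red [640.5  -1.6  92. ] in rack 1.5136273281248702 -89.1711525912508
[[447.9, -112.8, 4.0], [455.7, -55.4, 4.0], [463.6, 2.1, 4.0], [471.5, 59.5, 4.0]]
```

View pics/ov.png

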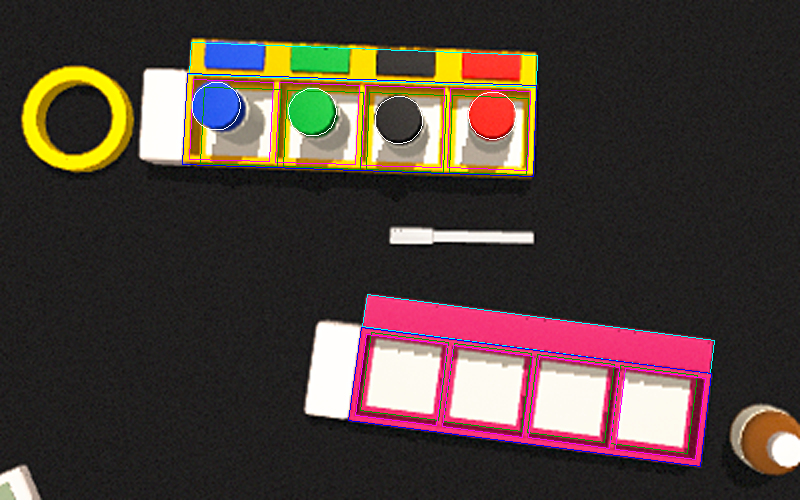

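```bash
cat >> h.py <<'E'
def R(yaw,s):
    y=s*np.array([np.cos(yaw),np.sin(yaw),0]); z=np.array([0,0,-1.]); return np.c_[np.cross(y,z),y,z]
def say(m):
    s=sensors.read_state(); print(m,"t%.1f"%s["t"],s["eef_pos"].round(1),"F",s["force"].round(1),"w%.1f"%s["grip_width"],flush=True)
ZG=72.; UP=200.
def pick(b,yaw,s):
    r=R(yaw,s); ctrl.gripper_to(70)
    ctrl.move_ptp([b[0],b[1],UP],r); ctrl.move_l([b[0],b[1],ZG],vel=90); say("at grasp")
    ctrl.gripper_to(20,30); say("gripped"); ctrl.move_l([b[0],b[1],UP],vel=100); say("lifted")
def place(x,y,yaw,s):
    r=R(yaw,s)
    ctrl.move_l([x,y,UP],rot=r,vel=130); ctrl.move_l([x,y,ZG+10],vel=80); say("above")
    hit=ctrl.move_l([x,y,ZG-4],vel=12,threshold=3); say("down %s"%hit); return hit
def release(x,y):
    ctrl.gripper_to(60); ctrl.hold(.2); say("released"); z=sensors.read_state()["eef_pos"]; ctrl.move_l([x,y,UP],vel=120)
def shot(cam,n):
    p,d=optics.grab_frame(cam); cv2.imwrite(f"pics/{n}.png",p[:,:,::-1]); np.save(n+".npy",d)
E
python3 - <<'E'
from h import *
y,p=np.load("racks.npy"); b=np.load("bot.npy"); T=rack(p,[(0,k,4) for k in(-87,-29,29,87)])
for s in(1,-1):
  for X,w in[(v,y[2]) for v in b]+[(v,p[2]) for v in T]:
    for z in(ZG,UP):
      q=ctrl.solve_ik([X[0],X[1],z],R(w,s)); print(s,z,None if q is None else np.round(q,2))
E
```

```text
1 72.0 [ 0.13  0.59  1.42 -0.    1.13  0.17]
1 200.0 [ 0.13  0.45  1.34 -0.    1.35  0.17]
1 72.0 [ 0.04  0.56  1.47 -0.    1.11  0.08]
1 200.0 [ 0.04  0.41  1.39 -0.    1.33  0.08]
1 72.0 [-0.05  0.54  1.51 -0.    1.1  -0.01]
1 200.0 [-0.05  0.39  1.43 -0.    1.33 -0.01]
1 72.0 [-0.14  0.54  1.51 -0.    1.1  -0.1 ]
1 200.0 [-0.14  0.39  1.43 -0.    1.33 -0.1 ]
1 72.0 [-0.43  0.22  1.96 -0.    0.96 -0.3 ]
1 200.0 [-0.43  0.02  1.87 -0.    1.25 -0.3 ]
1 72.0 [-0.31  0.21  1.97 -0.    0.96 -0.17]
1 200.0 [-0.31  0.01  1.88 -0.    1.25 -0.17]
1 72.0 [-0.18  0.22  1.96 -0.    0.96 -0.05]
1 200.0 [-0.18  0.02  1.87 -0.    1.25 -0.05]
1 72.0 [-0.06  0.24  1.93 -0.    0.97  0.08]
1 200.0 [-0.06  0.05  1.84 -0.    1.25  0.08]
-1 72.0 None
-1 200.0 None
-1 72.0 None
-1 200.0 None
-1 72.0 None
-1 200.0 None
-1 72.0 None
-1 200.0 None
-1 72.0 None
-1 200.0 None
-1 72.0 None
-1 200.0 None
-1 72.0 None
-1 200.0 None
-1 72.0 None
-1 200.0 None
```

Run:
```python
from h import *
y,p=np.load("racks.npy"); b=np.load("bot.npy")
pick(b[0],y[2],1); shot("scene","s1"); shot("wrist","w1")
```

```text
at grasp t4.1 [647.5 171.9  72.9] F [ 0.2  0.8 -0. ] w70.0
gripped t4.5 [647.3 171.9  72.6] F [-0.4  0.4  1.9] w30.4
lifted t6.0 [646.2 171.7 198.8] F [-0.3  0.5 -1.4] w30.9
```

View pics/s1.png

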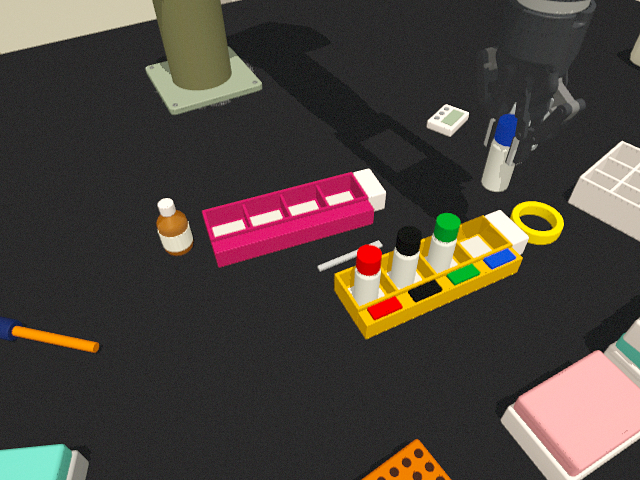

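View pics/w1.png

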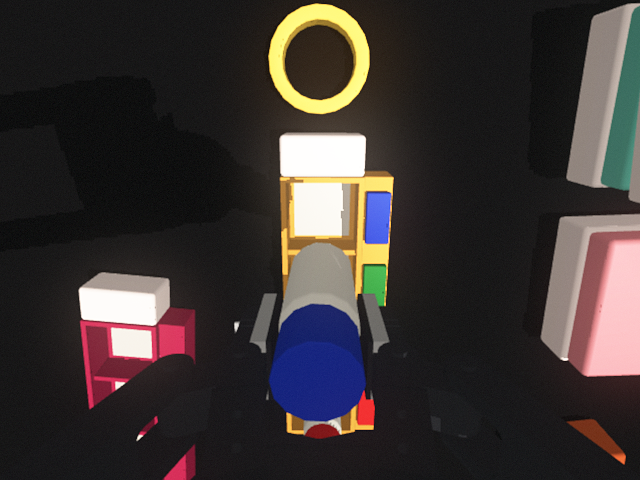

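Run:
```python
from h import *
S=optics.camera_params("scene")
# bottle bottom at z = 4+126.2=130, top 218
print(proj([(646.2,171.7,130),(646.2,171.7,218)],S))
im=cv2.imread("pics/s1.png"); c=cv2.resize(im[90:210,460:580],None,fx=5,fy=5,interpolation=cv2.INTER_CUBIC)
for z0,z1 in((130,218),):
  for o in(-16,0,16):
    v=S["R"][0]*o
    q=((proj([(646.2+v[0],171.7+v[1],z0),(646.2+v[0],171.7+v[1],z1)],S)-[460,90])*5).astype(int); cv2.line(c,tuple(map(int,q[0])),tuple(map(int,q[1])),(0,255,0),1)
cv2.imwrite("pics/s1c.png",c)
```

```text
[[492.21901912 183.50998678]
 [511.31204591 122.04696695]]
```

View pics/s1c.png

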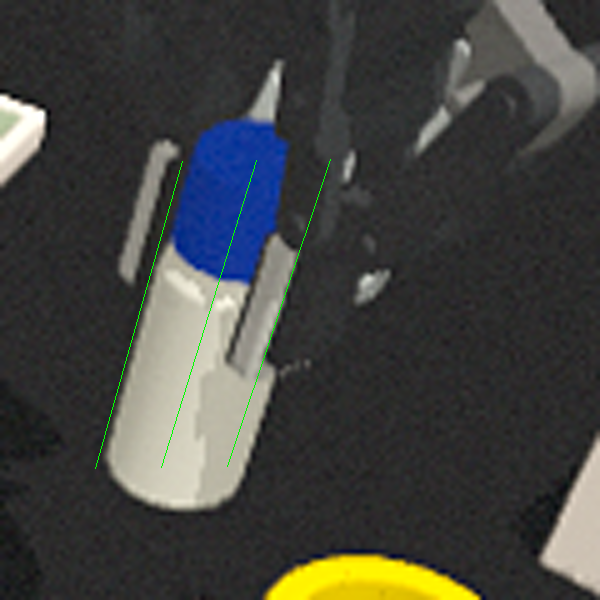

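Run:
```python
from h import *
y,p=np.load("racks.npy"); T=rack(p,[(0,k,4) for k in(-87,-29,29,87)])
print(place(T[0,0],T[0,1],p[2],1)); shot("scene","s2"); shot("top","t2")
```

```text
above t10.5 [ 448.4 -113.1   82.5] F [-0.   0.3  0.4] w30.3
down True t11.3 [ 447.9 -112.8   72.4] F [0.  0.6 5.2] w30.6
True
```

View pics/s2.png

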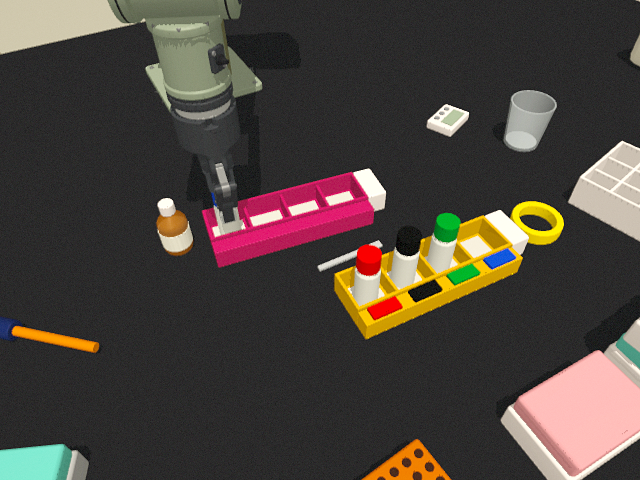

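View pics/t2.png

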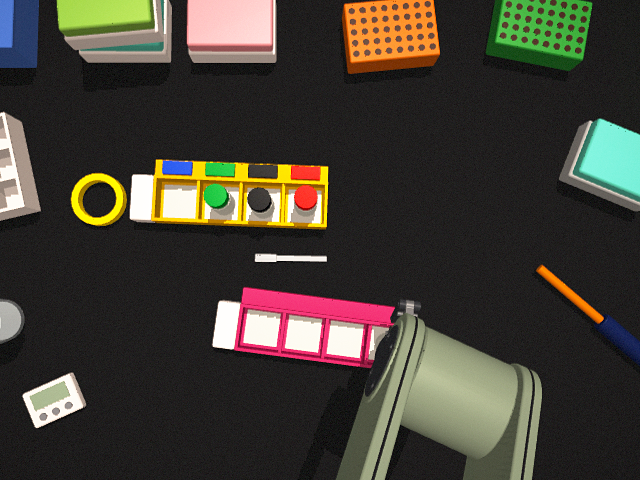

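Contact came at z 72.4 against 72.6 at the grasp, so blue is on the bay floor in the far bay. I'll release it and pick green.

Run:
```python
from h import *
y,p=np.load("racks.npy"); b=np.load("bot.npy"); T=rack(p,[(0,k,4) for k in(-87,-29,29,87)])
release(*T[0,:2]); pick(b[1],y[2],1); shot("scene","s3"); shot("top","t3")
```

```text
released t12.0 [ 446.9 -112.4   71.5] F [0.9 0.7 0. ] w60.0
at grasp t16.2 [643.7 111.5  72.9] F [ 0.2  0.5 -0.7] w70.2
gripped t16.6 [643.5 111.5  72.6] F [-0.4 -0.1  3. ] w30.7
lifted t18.1 [642.4 111.5 198.8] F [ 0.  -0.2  0.2] w30.1
```

View pics/s3.png

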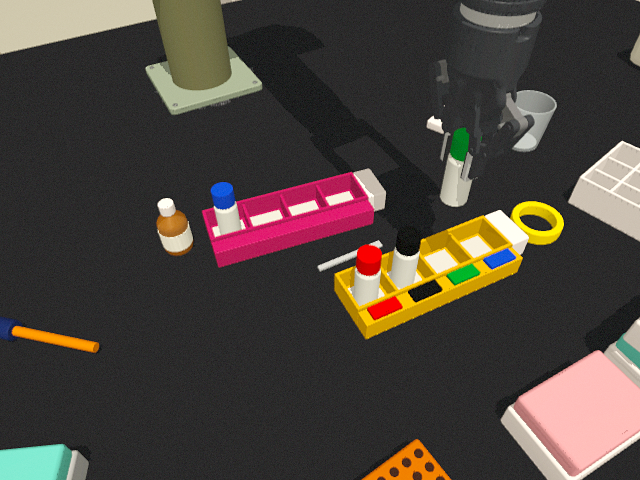

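View pics/t3.png

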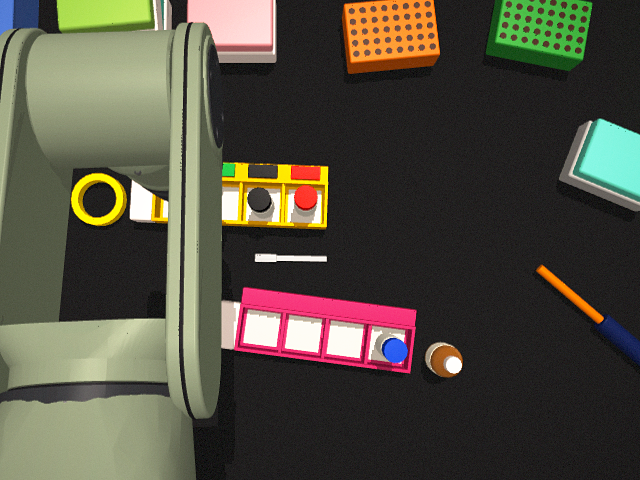

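Blue stands upright in the far bay (top view ~(394,350)) and green is held upright. Next I'll place green and pick black, stopping if contact comes at the wrong height.

```bash
cat > cyc.py <<'E'
from h import *
import sys
i=int(sys.argv[1])
y,p=np.load("racks.npy"); b=np.load("bot.npy"); T=rack(p,[(0,k,4) for k in(-87,-29,29,87)])
hit=place(*T[i,:2],p[2],1); z=sensors.read_state()["eef_pos"][2]
assert hit and abs(z-72.5)<1.5, z
release(*T[i,:2])
if i<3: pick(b[i+1],y[2],1)
else: ctrl.move_ptp([300,400,260],R(0.9,1))
shot("scene",f"s_{i}"); shot("top",f"t_{i}")
cv2.imwrite(f"pics/st_{i}.png",np.hstack([cv2.imread(f"pics/s_{i}.png")[100:350,150:550],cv2.imread(f"pics/t_{i}.png")[150:400,50:450]]))
E
python3 cyc.py 1
```

```text
above t21.9 [456.3 -55.5  82.6] F [-0.2 -1.2 -0.3] w30.0
down True t22.7 [455.8 -55.4  72.5] F [-0.3  0.6  3.9] w30.5
released t23.3 [454.7 -55.1  71.7] F [-0.2  0.2 -0.3] w60.0
at grasp t27.2 [638.6  57.3  72.9] F [ 0.6 -0.3  0.7] w70.1
gripped t27.6 [638.4  57.3  72.5] F [ 0.1 -0.7  2.3] w30.4
lifted t29.1 [637.3  57.3 198.8] F [-0.   0.3 -0.5] w30.7
```

View pics/st_1.png

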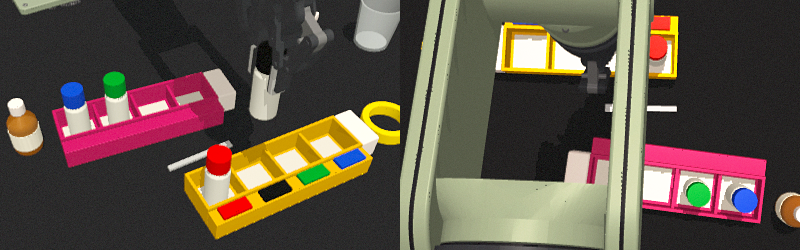

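Blue and green are standing in the two far bays of the pink rack, and black is held upright.

```bash
python3 cyc.py 2
```

```text
above t32.4 [464.1   2.   82.5] F [0.1 0.3 0. ] w30.9
down True t33.1 [463.6   2.1  72.4] F [0.  0.3 4.6] w30.2
released t33.7 [462.6   2.3  71.6] F [-0.1 -0.5  0.3] w59.5
at grasp t37.5 [641.1  -1.7  72.9] F [-0.2  0.5  0.9] w70.0
gripped t38.0 [640.9  -1.7  72.5] F [ 0.9 -0.8  2.2] w30.6
lifted t39.4 [639.8  -1.5 198.8] F [ 0.  -0.6 -1.2] w30.4
```

View pics/st_2.png

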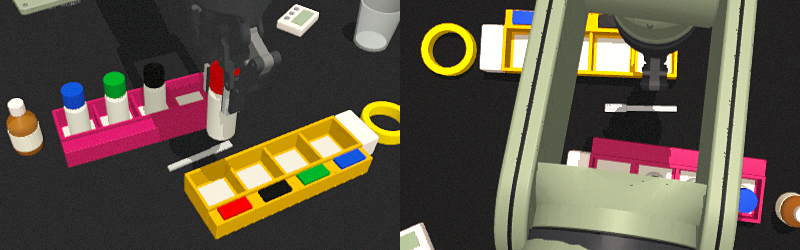

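Black is in the third bay and red is held upright. Red goes into the bay nearest the white block.

```bash
python3 cyc.py 3
```

```text
above t42.7 [472.1  59.5  82.6] F [-0.3 -1.4 -0.7] w30.9
down True t43.5 [471.5  59.5  72.4] F [-1.2  0.   4.7] w30.5
released t44.1 [470.5  59.6  71.5] F [ 0.3  0.  -0.3] w60.2
```

View pics/st_3.png

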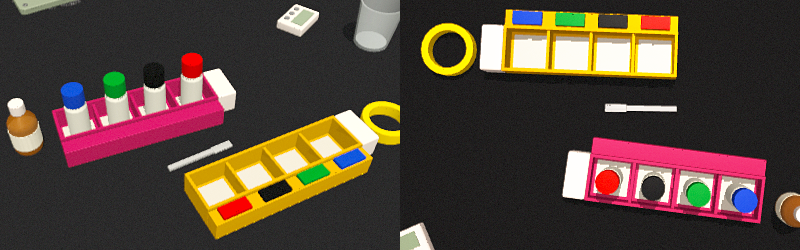

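Run:
```python
from h import *
p=np.load("racks.npy")[1]; T=rack(p,[(0,k,92) for k in(-87,-29,29,87)])
shot("top","end"); a=cv2.imread("pics/t_3.png").astype(int); e=cv2.imread("pics/end.png").astype(int)
print("cap px expected",proj(T).round(0).tolist(),"max mean diff",abs(a-e)[280:380,230:420].mean())
print("cap depth z:",[ (-(optics.camera_params("top")["R"].T@(np.linalg.solve(C["mtx"],[u,v,1])*np.load("end.npy")[int(v),int(u)]-C["t"]))[2]*-1).round(1) for u,v in proj(T)])
say("end"); ctrl.finish_job()
```

```text
cap px expected [[396.0, 352.0], [350.0, 346.0], [304.0, 339.0], [257.0, 333.0]] max mean diff 3.0676315789473683
cap depth z: [np.float64(96.6), np.float64(94.8), np.float64(92.5), np.float64(91.4)]
end t46.9 [300.8 399.2 259.7] F [0.7 0.4 0.6] w59.7
the job is handed in; nothing more can be done
```

All four bottles are in the pink rack in reverse order, and the job is handed in at about 47 s of the 90 s allowed. From the far end towards the white end block they stand blue, green, black, red.

- **Set down, not dropped:** I lowered each bottle until it touched the bay floor. Contact came at the same tool height as the grasp, within about 0.2 mm, with at most about 5 N. I then released each one and backed straight up.
- **Final pictures:** the scene and top views show all four upright, with their caps within a few pixels of the bay centres. The arm is clear of everything.
- **Stillness:** two top pictures taken just before hand-in differ by about 3 grey levels on average around the pink rack. I took that to be camera noise and did not compare it with a part of the picture where nothing moved.
- **Small disagreement:** cap heights from the depth picture came out at 91 to 97 mm, where 92 mm is expected. The largest gap, about 5 mm at the blue bottle, is more than the stated 2 mm calibration. I put it down to calibration and depth noise, since the contact heights agreed and blue looked upright in both views. I did not check it further.

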